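Loosen the lantern clamp with a reversible ratchet

ROBOT

A 6-joint arm with a two-finger parallel gripper is mounted at the origin on the work surface. World frame = base frame: x ahead of the robot, y to its left, z up, the work surface at z = 0. Lengths are in m, angles in rad, forces in N, time in s.
With the tool pointing down it reaches from about 0.325 to 1 m from the base axis. Payload 5.1 kg.
Tool frame: the origin (TCP) lies between the finger pads; the fingertips stand 14 mm ahead of it and the grasp point (between the pads) lies 5 mm behind it (ctrl.finger_overhang is the distance from the TCP to the fingertips, in m); x points along the fingers, y is the direction in which the jaws open and shut, and the axes are right-handed (so a half turn about x gives the same grasp; the last joint's range is limited). The gripper opens to 85 mm and grips with 20 to 120 N. Pads are 22 mm wide; open, the fingers measure 114 mm over their backs; the gripper's body (76 mm by 85 mm) begins 54 mm behind the grasp point. The pads swing forward as they close: fully open they stand 13 mm farther back than shut.
Start: joints at [-1.412, 0.124, 1.65, -0, 1.367, -0.083], TCP at [0.156, -0.631, 0.245] pointing down, gripper open.
Joint ranges: [-2.61, 2.61], [-1.02, 2.33], [0.03, 2.71], [-1.35, 4.49], [0.32, 2.68], [-2.91, 2.91]. Speed limits (rad/s): [2.57, 2.57, 3.14, 3.14, 3.14, 3.14].

INTERFACE

Orientations are given as [roll, pitch, yaw] about the fixed x, y, z axes, in that order (R = Rz(yaw) Ry(pitch) Rx(roll)).
In Python, from plant import ctrl gives the robot as it stands. The module is installed in compiled form; this text tells all that it offers.
- The arm moves only by the tool apply_moves, never from a script. Its argument "rows" is one flat list of numbers, 7 for each row, row after row: the finger opening in m, from 0 to 0.0854, then the shift along the tool's x, y, z in m, then the turn, a rotation vector about the tool's x, y, z in rad. In form: [gripper, dx, dy, dz, ax, ay, az, gripper, dx, dy, dz, ax, ay, az, ...]. A call has 1 to 12 rows; each row is the pose to reach, as a shift and turn from the pose commanded when the call began, along the tool's axes at that moment; what a row does not reach only later rows make up. A row lasts 1/8 s, in which the tool goes at most 62.5 mm and 10.7 degrees, less where a joint would pass 70% of its speed; a pose out of reach is approached as far as the arm can. A call with a gripper value outside its range is refused whole. The fingers move at their own pace and stop on an object; the grip force is fixed at half the most. Time passes only in rows, so rows that repeat a pose let the fingers close. It gives the time, the measured TCP pose, the force and the opening at its end, in the units of the state.
- ctrl.get_state(): the state, without advancing time (a new reading comes with each control period).
- ctrl.read_camera(name): name is "side" or "top"; returns a dict with "frame" (480x640x3 uint8, red, green, blue), "vfov" (degrees; the focal length in pixels is half the picture's height over the tangent of half this angle, whatever the lens; pixels are square), "cx", "cy" (the principal point, pixels), "rvec" (rotation vector, rad) and "tvec" (3), from world to camera coordinates, as OpenCV has them. Camera axes: x right, y down, z forward; pixel columns grow to the right and rows downward; lengths in m; the calibration is good to about 2 mm. A picture is of the moment at which its call begins. There is no depth.
- ctrl.hand_in(): hands the job in, once; it reports no verdict.
The state is a dict: "time_s": time; "q": joint angles; "joint_vel": joint speeds; "tau": joint torques, N m; "position": TCP position; "orientation": TCP orientation; "ft_force": force on the tool from outside, world axes, zero at the start; "wrist_torque": the same for the moment, N m; "gripper_width": opening from 0.0 (shut) to 1.0 (fully open).
Only numpy, scipy, OpenCV 4.12 (cv2) and the standard library are available. Lean on these libraries where they do the work, as an engineer would, in place of code of your own. Each camera call takes 0.05 s, during which the arm holds its last target.

TASK

Free the solar lantern's clamp: flip the yellow direction lever on the ratchet fully over to its loosening (counter-clockwise) side, then swing the red handle to and fro so that the bolt winds counter-clockwise until it comes up against its stop, and lean on the handle there with about 15 N for a second. Never push any part of the ratchet harder than 22 N, do not tighten the bolt further, leave the bowl, jar and hairbrush where they are, and let go at the end with the ratchet left on the bolt.

Things in the scene. Friction and masses are not known exactly. Their poses are not given: they have to be found in the camera images.
- clamp: Dark steel lantern clamp fixed to the ledge. Origin on the vertical bolt axis at ledge level; x points from bolt to lantern, z up. Plate 14 mm thick, x -80 to 190 mm, y +-75 mm; round boss under the bolt 56 mm wide, 40 mm high. Two upright pins 10 mm thick, tops 100 mm above the ledge, at (-61, +-59) mm limit the handle's swing. Orange lantern, 86 mm wide, 137 mm high, at x = 122 mm.
- ratchet: Reversible ratchet held on the bolt by a socket: turns about the bolt axis only. Origin on that axis at mid-height of head and handle, 84 mm above the ledge; z up; handle along its own -x. Steel head 58 mm wide, 24 mm high; red grip 18 x 18 mm thick from x = -70 to -188 mm. Swings 0.6 rad either side of the clamp's -x direction, then meets a pin (rigid).
- handle_grip (a point): Middle of the red grip, 145 mm from the bolt axis, 84 mm above the ledge: push here sideways. Swinging idle takes 1 to 3 N. With the lever on the loosening side, counter-clockwise swings (from above) turn the bolt and clockwise swings only click back; on the tightening side the reverse. Teeth are 0.39 rad apart: up to that much of a swing is idle before it bites.
- lever (a joint): Yellow direction lever on the ratchet's head, turning about the bolt axis relative to the ratchet: 0 rad = tightening (as it starts), 0.9 = loosening (counter-clockwise from above). Stiff: it stays where it is left, so push it fully over. At 0 it points 0.45 rad clockwise of the ratchet's +x (opposite the handle), at 0.9 as far counter-clockwise. Pushed beyond its end it turns the ratchet.
- lever_tip (a point): Middle of the top edge of the lever's yellow tab, 33 mm from the bolt axis, 112 mm above the ledge; about 2 N sideways here moves it. The tab is 10 mm wide, 14 mm high, reaches 45 mm out from the axis; its underside is 98 mm above the ledge, the head's top 96 mm.
- bolt (a joint): Turn of the bolt (with the socket) in rad: starts at 0 to 0.05 (tight), grows as it loosens, counter-clockwise from above. Turning it takes about 0.6 N m, 4 to 7 N at the handle grip. It meets a stop at 1.25 rad, usually in the second swing; there the handle still gives some millimetres as the ratchet winds up, by an amount to be felt. The aluminium jaw backs off as it turns.
- bowl: Stainless steel bowl, 110 mm wide, 45 mm high, loose on the ledge beside the clamp; origin at the centre of its underside. Leave alone.
- jar: White ceramic jar with blue lid, 72 mm wide, 85 mm high, loose beside the clamp; origin at the centre of its underside. Leave alone.
- hairbrush: Orange plastic hairbrush lying on the ledge, about 200 mm long along its x, 55 mm wide, 26 mm high; origin at the ledge under its middle. Leave alone.

How it is judged:
By the outcome, as a careful person would: the job done as asked, in the order asked, and still so for the second after the job is handed in, with the robot touching nothing.
It also fails if it takes over 64 s, if anything falls off the work surface, if the arm or the gripper's body presses on something with over 40 N, if the wrist force passes 120 N, or if a joint passes its speed limit or range.

## Working session

There is one attempt and no reset: what is moved stays moved. The work goes in short steps, Python scripts to look and compute and a tool call to move; the robot and the scene stay as the last step left them, time stands still between calls to the robot, and variables do not carry over. Pictures are saved under pics/ and viewed, and the job is handed in when it is done.

Besides the shell and the picture viewer there is one more tool, called after "Call:" as name(argument=value, ...) on one line, values as JSON. apply_moves: Moves the arm, as the interface text tells. Its arguments: {"type":"object","properties":{"rows":{"type":"array","items":{"type":"number"}}},"required":["rows"]}

```bash
mkdir -p pics; ls; python3 - <<'E'
from plant import ctrl
import cv2,numpy as np
print(ctrl.get_state(), ctrl.finger_overhang)
for n in("side","top"):
    c=ctrl.read_camera(n); cv2.imwrite(f"pics/{n}0.png",c["frame"][:,:,::-1])
    print(n,{k:v for k,v in c.items() if k!="frame"})
    R=cv2.Rodrigues(np.array(c["rvec"]))[0]; print(-R.T@np.array(c["tvec"]))
E
```

```text
pics
{'time_s': 0.0, 'q': array([-1.41159472e+00,  1.24513881e-01,  1.65167585e+00, -8.23245793e-06,
        1.36747694e+00, -8.26332756e-02]), 'joint_vel': array([-3.30487439e-05,  1.42446086e-03, -5.16872109e-04, -1.20951334e-03,
        3.84254082e-04,  4.73228329e-04]), 'tau': array([-1.94911379e-03, -4.23613501e+01, -3.65455842e+01, -1.88332388e-04,
        7.02600679e-03,  8.41833355e-06]), 'position': array([ 0.15552194, -0.6305265 ,  0.2440462 ]), 'orientation': array([-1.64954372,  1.5687223 ,  1.73388549]), 'ft_force': array([-0.6124966 ,  0.23255747,  0.28989228]), 'wrist_torque': array([ 0.01896185, -0.0322726 ,  0.01013647]), 'gripper_width': 1.0017285512808716} 0.014
side {'vfov': 44.190103018388776, 'cx': 322.2746672357244, 'cy': 236.90477329446526, 'rvec': array([ 0.12049556, -2.70083526,  1.54792716]), 'tvec': array([0.57910152, 0.09356774, 1.03568175])}
[0.51881602 0.89038044 0.59565325]
top {'vfov': 56.75785231340235, 'cx': 313.8510267482682, 'cy': 240.1924637818386, 'rvec': array([ 2.12734975, -2.11551016,  0.18802762]), 'tvec': array([0.0887977 , 0.59787852, 0.73142525])}
[0.45318161 0.08584377 0.82920681]
```

View pics/side0.png

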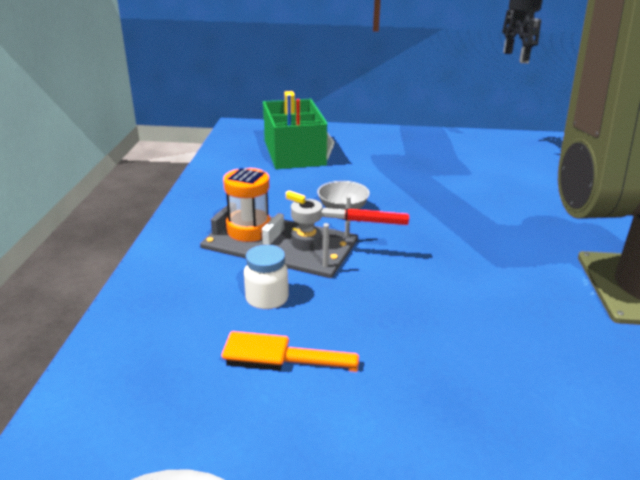

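View pics/top0.png

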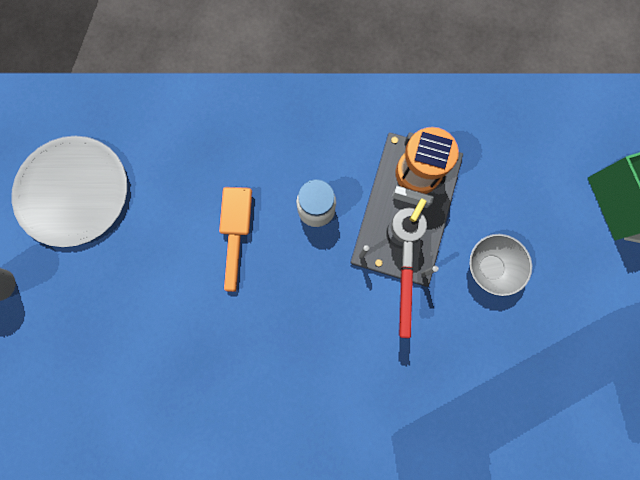

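```bash
cat > h.py <<'E'
from plant import ctrl
import cv2,numpy as np
def cam(n):
    c=ctrl.read_camera(n); c["R"]=cv2.Rodrigues(np.array(c["rvec"]))[0]; c["t"]=np.array(c["tvec"]).ravel()
    c["C"]=-c["R"].T@c["t"]; c["f"]=240/np.tan(np.radians(c["vfov"])/2); return c
def ray(c,u,v):
    d=c["R"].T@np.array([(u-c["cx"])/c["f"],(v-c["cy"])/c["f"],1]); return d/np.linalg.norm(d)
def onz(c,u,v,z):
    d=ray(c,u,v); return c["C"]+d*(z-c["C"][2])/d[2]
def proj(c,p):
    q=c["R"]@np.array(p)+c["t"]; return q[:2]/q[2]*c["f"]+[c["cx"],c["cy"]]
def tri(c1,p1,c2,p2):
    a,b=ray(c1,*p1),ray(c2,*p2); A=np.stack([a,-b],1)
    s=np.linalg.lstsq(A,c2["C"]-c1["C"],rcond=None)[0]
    x,y=c1["C"]+a*s[0],c2["C"]+b*s[1]; return (x+y)/2,np.linalg.norm(x-y)
def mask(c,col):
    h=cv2.cvtColor(c["frame"],cv2.COLOR_RGB2HSV).astype(int); H,S,V=h[...,0],h[...,1],h[...,2]
    if col=="red": m=((H<5)|(H>174))&(S>150)&(V>90)
    if col=="yellow": m=(H>24)&(H<34)&(S>140)&(V>120)
    if col=="orange": m=(H>7)&(H<20)&(S>150)&(V>120)
    return m.astype(np.uint8)
def blobs(m,a=15):
    n,l,s,ce=cv2.connectedComponentsWithStats(m)
    return [(s[i].tolist(),ce[i].round(1).tolist(),l==i) for i in range(1,n) if s[i][4]>=a]
E
python3 - <<'E'
from h import *
T=cam("top");S=cam("side")
for c,n in((T,"top"),(S,"side")):
    for col in("red","yellow"):
        for b in blobs(mask(c,col)):
            r=cv2.minAreaRect(np.argwhere(b[2])[:,::-1].astype(np.float32)); print(n,col,b[0],b[1],r, onz(c,*b[1],.093 if col=="red" else .112).round(4))
    cv2.imwrite(f"pics/{n}z.png",cv2.resize(c["frame"][110:370,330:530] if n=="top" else c["frame"][150:290,190:430],None,fx=3,fy=3,interpolation=cv2.INTER_CUBIC)[:,:,::-1])
E
```

```text
top red [400, 269, 13, 69, 748] [405.6, 303.1] ((405.7889709472656, 303.020751953125), (11.311872482299805, 68.1343002319336), 1.5074357986450195) [ 0.4862 -0.0593  0.093 ]
side red [346, 209, 62, 15, 594] [375.5, 216.1] ((376.6692199707031, 215.71624755859375), (61.27656936645508, 10.785266876220703), 4.23639440536499) [ 0.4906 -0.048   0.093 ]
side yellow [285, 92, 9, 4, 26] [289.2, 93.2] ((289.0, 93.5), (3.0, 8.0), 90.0) [ 0.7305 -0.7015  0.112 ]
side yellow [284, 99, 3, 14, 28] [284.8, 106.0] ((285.0, 105.5), (13.0, 2.0), 90.0) [ 0.7275 -0.5893  0.112 ]
side yellow [292, 98, 3, 15, 41] [292.9, 105.3] ((293.0, 105.0), (14.0, 2.0), 90.0) [ 0.7074 -0.5977  0.112 ]
side yellow [287, 192, 17, 11, 98] [295.0, 196.8] ((295.25, 196.75001525878906), (18.024982452392578, 5.6921000480651855), 18.434947967529297) [ 0.6385 -0.071   0.112 ]
```

```bash
python3 - <<'E'
import cv2
a=cv2.imread("pics/topz.png"); cv2.imwrite("pics/topz2.png",a[:600,:])
E
```

```text
(no output)
```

View pics/topz2.png

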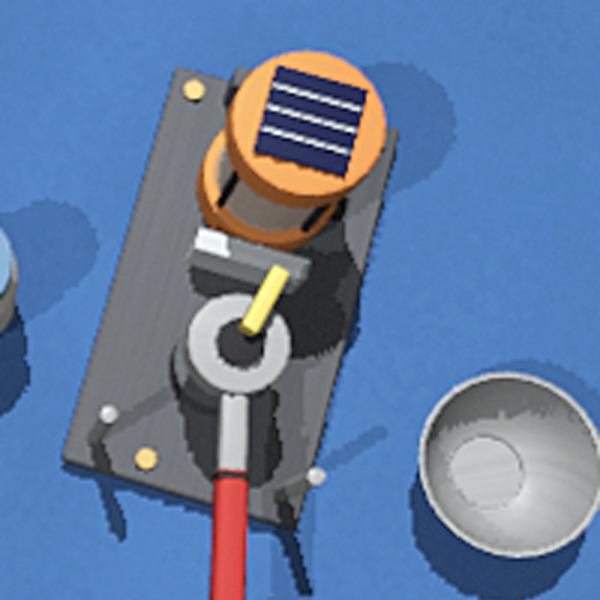

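View pics/sidez.png

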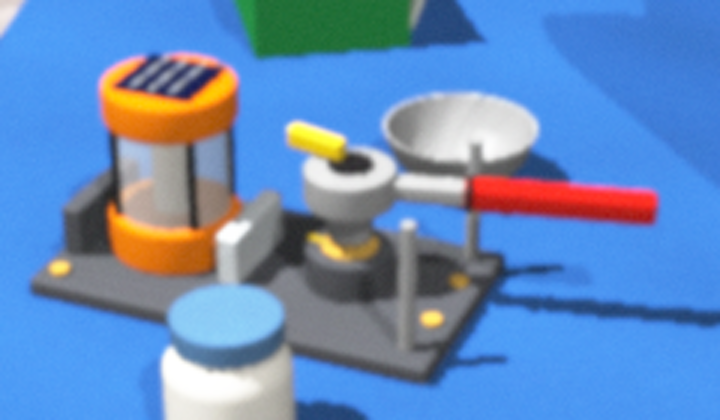

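```bash
python3 - <<'E'
from h import *
T=cam("top");S=cam("side")
for a,b in(((366,247.7),(326,224)),((435.7,268.7),(348.3,198.7))):
    print("pin",tri(T,a,S,b),onz(T,*a,.1))
pl=onz(T,366,247.7,.1);pr=onz(T,435.7,268.7,.1); d=pl-pr; print("pin dist",np.linalg.norm(d))
d/=np.linalg.norm(d); # clamp frame: pin(+y)=left. y_clamp=d
x=np.array([d[1],-d[0],0]); b=(pl+pr)/2+x*.061; th=np.arctan2(x[1],x[0]); print("bolt from pins",b,"yaw",th)
print("head",onz(T,410,225,.096), "lantern top",onz(T,330+305/3,110+118/3,.137), "pred",b+x*.122)
m=mask(T,"red"); p=np.argwhere(m)[:,::-1]
W=np.array([onz(T,u,v,.093)[:2] for u,v in p]); c=W.mean(0); e=np.linalg.svd(W-c,full_matrices=False)[2][0]; e*=np.sign(e[0])
s=(W-c)@e; print("red c",c,"dir",np.arctan2(e[1],e[0]),"len",np.ptp(s),"near bolt at .129:",c+e*.129)
h=cv2.cvtColor(T["frame"],cv2.COLOR_RGB2HSV).astype(int)
m=(h[...,0]>20)&(h[...,0]<35)&(h[...,1]>80); m[:195]=0;m[225:]=0; p=np.argwhere(m)[:,::-1]; p=p[(p[:,0]>400)&(p[:,0]<440)]
W=np.array([onz(T,u,v,.112)[:2] for u,v in p]); print("lever",len(p),W.mean(0), cv2.minAreaRect((W*1000).astype(np.float32)))
print("bowl",onz(T,500.5,265,.045),"jar",onz(T,317,197,.085),"brush",onz(T,235,210,.02))
E
```

```text
pin (array([0.57619856, 0.00511829, 0.10121046]), np.float64(0.00081796897076721)) [0.5768184  0.00496326 0.1       ]
pin (array([ 0.54259101, -0.11085252,  0.0936339 ]), np.float64(0.0010195662988778346)) [ 0.54232583 -0.10919012  0.1       ]
pin dist 0.11925071556082757
bolt from pins [ 0.61796469 -0.06975733  0.1       ] yaw -0.2934372113520089
head [ 0.6167076  -0.07024239  0.096     ] lantern top [ 0.7351486 -0.1013451  0.137    ] pred [ 0.73474984 -0.10504512  0.1       ]
red c [ 0.48684276 -0.05937957] dir -0.06123428888394041 len 0.11503265244686456 near bolt at .129: [ 0.61560099 -0.06727386]
lever 171 [ 0.63856944 -0.08015523] ((638.8114013671875, -80.10588073730469), (11.790237426757812, 42.723995208740234), 60.666770935058594)
bowl [ 0.55625828 -0.23879177  0.045     ] jar [0.66816155 0.08690349 0.085     ] brush [0.66098222 0.24094938 0.02      ]
```

```bash
python3 - <<'E'
from h import *
from scipy.spatial.transform import Rotation as Ro
s=ctrl.get_state(); R=Ro.from_euler("xyz",s["orientation"]).as_matrix(); print(R.round(4), s["position"],s["q"])
E
```

```text
[[-1.000e-04  2.394e-01 -9.709e-01]
 [ 7.000e-04 -9.709e-01 -2.394e-01]
 [-1.000e+00 -7.000e-04 -1.000e-04]] [ 0.15559028 -0.63088945  0.24487778] [-1.41158314e+00  1.24043694e-01  1.65078431e+00  1.29745391e-06
  1.36748248e+00 -8.25508238e-02]
```

```bash
cat > c.py <<'E'
import json,sys
from h import *
from scipy.spatial.transform import Rotation as Ro
# cmd state: x y z, ang = world angle of tool y (tool x straight down)
try: st=json.load(open("cmd.json"))
except: st=[.1556,-.6309,.2449,float(np.arctan2(-.9709,.2394))]
def to(x,y,z,ang=None):
    a=st[3]; d=np.array([x-st[0],y-st[1]]); ty=np.array([np.cos(a),np.sin(a)]); tz=np.array([np.sin(a),-np.cos(a)])
    # x down, z = x cross y
    tz=np.cross([0,0,-1],[*ty,0])[:2]
    return [round(float(v),4) for v in (-(z-st[2]),d@ty,d@tz,-( (ang if ang is not None else a)-a))]
def sent(dx,dy,dz,ax=0):
    a=st[3]; ty=np.array([np.cos(a),np.sin(a)]); tz=np.cross([0,0,-1],[*ty,0])[:2]
    xy=np.array(st[:2])+dy*ty+dz*tz; n=[float(xy[0]),float(xy[1]),st[2]-dx,a-ax]; json.dump(n,open("cmd.json","w")); st[:]=n; print("cmd",np.round(n,4)); return n
def show():
    s=ctrl.get_state(); R=Ro.from_euler("xyz",s["orientation"]).as_matrix()
    print("t",round(s["time_s"],2),"pos",s["position"].round(4),"ang",round(float(np.arctan2(R[1,1],R[0,1])),4),"F",s["ft_force"].round(2),"w",round(s["gripper_width"],3),"xax",R[:,0].round(3))
E
python3 -c "
from c import *
show();print(to(.631,-.118,.18),to(.631,-.118,.116))"
```

```text
t 0.3 pos [ 0.1556 -0.6309  0.2449] ang -1.329 F [-0.17 -0.46 -0.32] w 1.002 xax [-0.     0.001 -1.   ]
[0.0649, -0.3842, -0.5844, -0.0] [0.1289, -0.3842, -0.5844, -0.0]
```

Call:
apply_moves(rows=[0,0,-0.03,-0.045,0,0,0,0,0,-0.064,-0.097,0,0,0,0,0,-0.096,-0.146,0,0,0,0,0,-0.128,-0.195,0,0,0,0,0,-0.16,-0.243,0,0,0,0,0,-0.192,-0.292,0,0,0,0,0,-0.224,-0.341,0,0,0,0,0,-0.256,-0.39,0,0,0,0,0,-0.288,-0.438,0,0,0,0,0,-0.32,-0.487,0,0,0,0,0,-0.36,-0.545,0,0,0,0,0,-0.384,-0.584,0,0,0])

```text
time_s: 1.8
position: [0.6319, -0.1164, 0.2454]
orientation: [2.645, 1.57, -0.253]
ft_force: [0.8, -1.0, 0.8]
gripper_width: 0.001
```

Call:
apply_moves(rows=[0,0.03,0,0,0,0,0,0,0.065,0,0,0,0,0,0,0.065,0,0,0,0,0,0,0.065,0,0,0,0,0])

```text
time_s: 2.3
position: [0.6312, -0.1187, 0.1817]
orientation: [2.62, 1.569, -0.28]
ft_force: [0.5, -0.1, 0.9]
gripper_width: -0.001
```

```bash
python3 - <<'E'
from c import *
sent(0,-.384,-.584); sent(.065,0,0); show()
for n in("top","side"):
    c=cam(n); f=c["frame"]; f=f[110:310,330:530] if n=="top" else f[130:270,200:440]
    cv2.imwrite(f"pics/{n}1.png",cv2.resize(f,None,fx=3,fy=3)[:,:,::-1])
E
```

```text
cmd [ 0.6307 -0.1183  0.2449 -1.329 ]
cmd [ 0.6307 -0.1183  0.1799 -1.329 ]
t 2.3 pos [ 0.6312 -0.1187  0.1817] ang -1.3292 F [ 0.52 -0.08  0.93] w -0.001 xax [ 0.001 -0.    -1.   ]
```

View pics/top1.png

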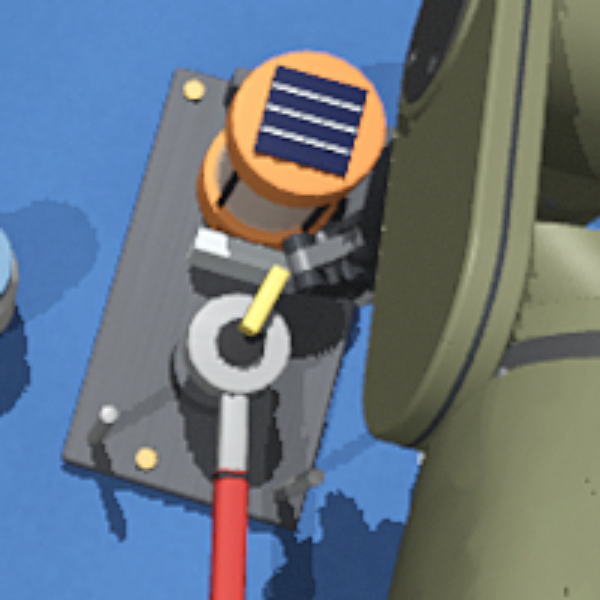

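View pics/side1.png

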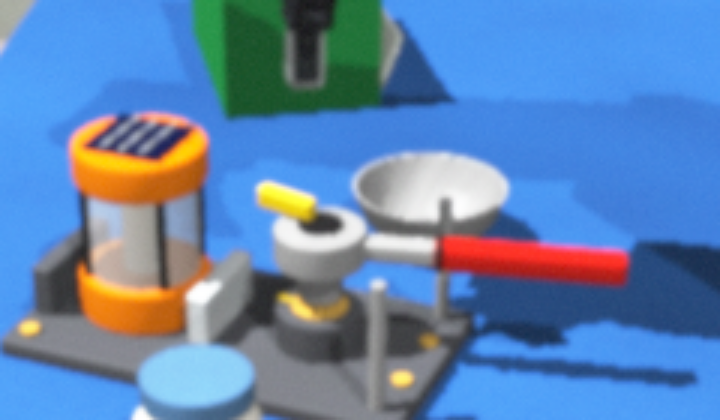

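Call:
apply_moves(rows=[0,0.032,0,0,0,0,0,0,0.064,0,0,0,0,0,0,0.064,0,0,0,0,0])

```text
time_s: 2.78
position: [0.6293, -0.1183, 0.1148]
orientation: [-0.508, 1.567, 2.875]
ft_force: [-0.3, 0.3, -0.0]
gripper_width: 0.002
```

```bash
python3 - <<'E'
from c import *
sent(.064,0,0); show()
T=cam("top");S=cam("side"); p=[.631,-.118,.103]; print(proj(T,p),proj(S,p))
cv2.imwrite("pics/side2.png",cv2.resize(S["frame"][130:270,200:440],None,fx=3,fy=3)[:,:,::-1])
b=np.array([.617,-.070])
for th in(-.6,-.515,-.3,-.065,.2,.385,.45):
    q=b+.036*np.array([np.cos(th),np.sin(th)])+.0195*np.array([np.sin(th),-np.cos(th)]); print(th,q.round(4),to(*q,st[2]))
E
```

```text
cmd [ 0.6307 -0.1183  0.1159 -1.329 ]
t 2.77 pos [ 0.6293 -0.1183  0.1148] ang -1.3293 F [-0.26  0.35 -0.02] w 0.002 xax [-0.004  0.001 -1.   ]
[439.10732413 215.89781369] [301.89962017 190.22808431]
-0.6 [ 0.6357 -0.1064] [-0.0, -0.0103, -0.0077, -0.0]
-0.515 [ 0.6387 -0.1047] [-0.0, -0.0112, -0.0111, -0.0]
-0.3 [ 0.6456 -0.0993] [-0.0, -0.0149, -0.0191, -0.0]
-0.065 [ 0.6517 -0.0918] [-0.0, -0.0207, -0.0267, -0.0]
0.2 [ 0.6562 -0.082 ] [-0.0, -0.0291, -0.0334, -0.0]
0.385 [ 0.6577 -0.0746] [-0.0, -0.036, -0.0367, -0.0]
0.45 [ 0.6579 -0.0719] [-0.0, -0.0385, -0.0375, -0.0]
```

View pics/side2.png

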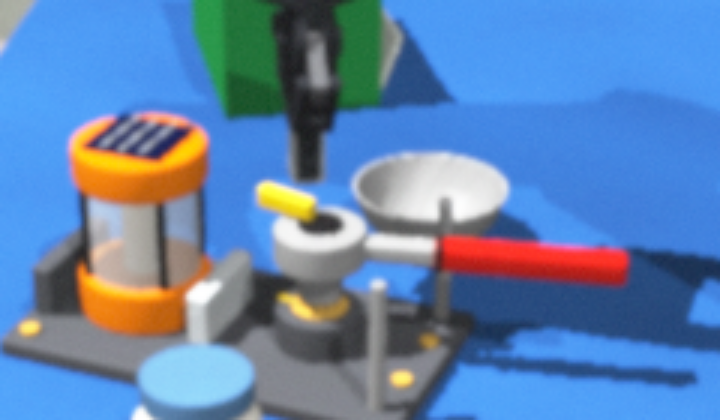

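Call:
apply_moves(rows=[0,0,-0.0055,-0.0055,0,0,0,0,0,-0.011,-0.011,0,0,0,0,0,-0.013,-0.015,0,0,0,0,0,-0.015,-0.019,0,0,0,0,0,-0.018,-0.023,0,0,0,0,0,-0.0207,-0.0267,0,0,0])

```text
time_s: 3.62
position: [0.6517, -0.0919, 0.1162]
orientation: [0.277, 1.57, -2.623]
ft_force: [-1.4, -1.7, 0.2]
gripper_width: -0.004
```

Call:
apply_moves(rows=[0,0,-0.0028,-0.0023,0,0,0,0,0,-0.0056,-0.0045,0,0,0,0,0,-0.0084,-0.0067,0,0,0,0,0,-0.0118,-0.0083,0,0,0])

```text
time_s: 4.12
position: [0.657, -0.0784, 0.1163]
orientation: [2.45, 1.571, -0.449]
ft_force: [-0.4, -2.4, 1.0]
gripper_width: -0.002
```

```bash
python3 - <<'E'
from c import *
sent(0,-.0207,-.0267);sent(0,-.0118,-.0083); show()
for n in("top","side"):
    c=cam(n); f=c["frame"]; f=f[110:310,330:530] if n=="top" else f[130:270,200:440]
    cv2.imwrite(f"pics/{n}3.png",cv2.resize(f,None,fx=3,fy=3)[:,:,::-1])
E
```

```text
cmd [ 0.6517 -0.0918  0.1159 -1.329 ]
cmd [ 0.6569 -0.0783  0.1159 -1.329 ]
t 4.12 pos [ 0.657  -0.0784  0.1163] ang -1.3291 F [-0.43 -2.44  1.  ] w -0.002 xax [ 0. -0. -1.]
```

View pics/top3.png

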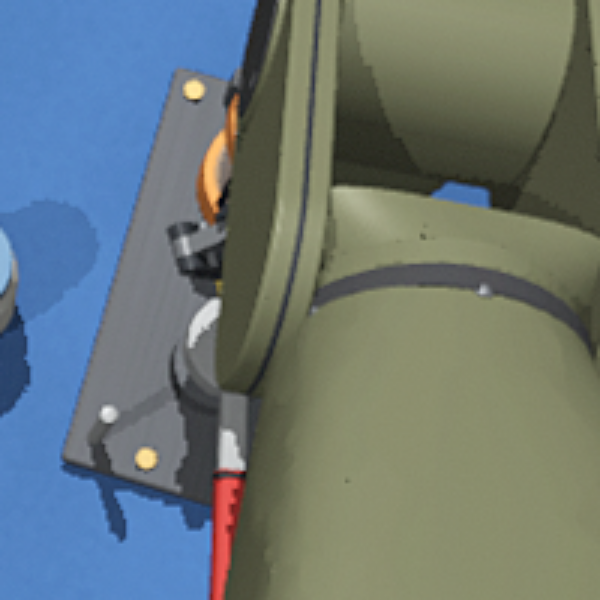

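View pics/side3.png

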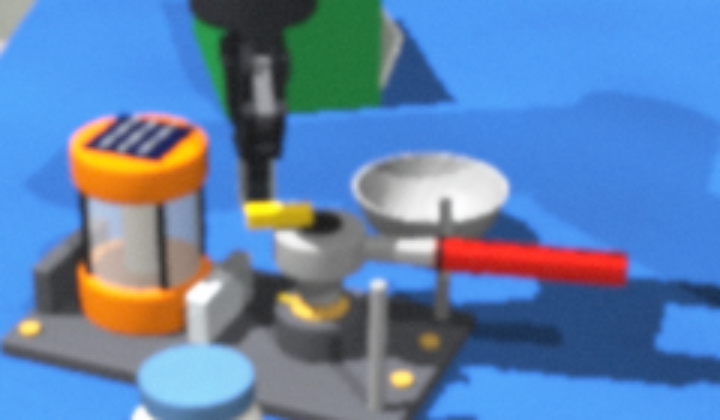

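Call:
apply_moves(rows=[0,0,-0.0025,-0.0005,0,0,0,0,0,-0.005,-0.001,0,0,0,0,0,-0.005,-0.001,0,0,0])

```text
time_s: 4.6
position: [0.6566, -0.0733, 0.1163]
orientation: [0.902, 1.571, -1.997]
ft_force: [-0.6, -2.9, 0.4]
gripper_width: -0.002
```

Call:
apply_moves(rows=[0,0,-0.002,0,0,0,0,0,0,-0.004,0,0,0,0,0,0,-0.004,0,0,0,0])

```text
time_s: 4.97
position: [0.6557, -0.0695, 0.1164]
orientation: [2.512, 1.571, -0.388]
ft_force: [-0.8, -3.3, 0.6]
gripper_width: -0.003
```

```bash
python3 - <<'E'
from c import *
sent(0,-.005,-.001);sent(0,-.004,0); show()
for n in("side",):
    c=cam(n); f=c["frame"]; f=f[110:310,330:530] if n=="top" else f[130:270,200:440]
    cv2.imwrite(f"pics/{n}4.png",cv2.resize(f,None,fx=3,fy=3)[:,:,::-1])
E
```

```text
cmd [ 0.6567 -0.0732  0.1159 -1.329 ]
cmd [ 0.6557 -0.0693  0.1159 -1.329 ]
t 4.97 pos [ 0.6557 -0.0695  0.1164] ang -1.329 F [-0.82 -3.29  0.63] w -0.003 xax [ 0. -0. -1.]
```

View pics/side4.png

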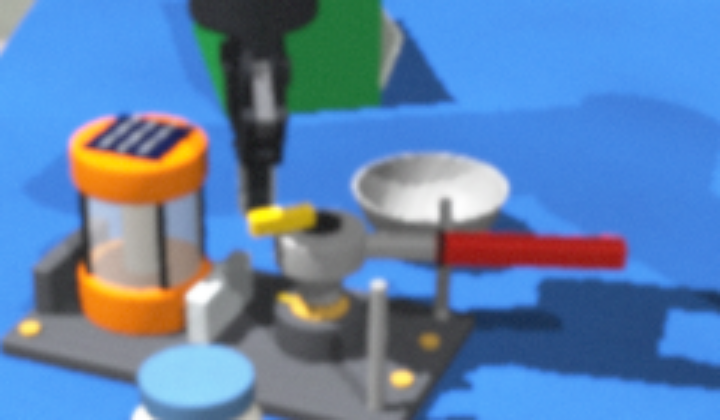

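```bash
cat > ang.py <<'E'
from c import *
def axis(c,col,z,roi):
    m=mask(c,col); k=np.zeros_like(m); x0,y0,x1,y1=roi; k[y0:y1,x0:x1]=m[y0:y1,x0:x1]
    p=np.argwhere(k)[:,::-1]; 
    W=np.array([onz(c,u,v,z)[:2] for u,v in p]); ce=W.mean(0); e=np.linalg.svd(W-ce,full_matrices=False)[2][0]; e*=np.sign(e[0])
    return len(p),ce.round(4),round(float(np.arctan2(e[1],e[0])),3)
def far(c,col,z,roi,b=(.617,-.070)):  # bearing of centroid from bolt
    n,ce,a=axis(c,col,z,roi); d=ce-np.array(b); return n,ce,"axis",a,"bearing",round(float(np.arctan2(d[1],d[0])),3),"r",round(float(np.hypot(*d)),4)
def both(names=("side","top")):
    for n in names:
        c=cam(n); rl=(260,180,330,230) if n=="side" else (380,180,440,230); rr=(300,170,460,300) if n=="side" else (300,220,520,400)
        for col,z,r in(("yellow",.108,rl),("red",.088 if n=="side" else .093,rr)):
            try: print(n,col,far(c,col,z,r))
            except Exception as e: print(n,col,"none")
E
python3 -c "
from ang import *
both()"
```

```text
side yellow (108, array([ 0.6432, -0.0558]), 'axis', -0.981, 'bearing', 0.497, 'r', 0.0298)
side red (531, array([ 0.4899, -0.0693]), 'axis', 0.053, 'bearing', 3.136, 'r', 0.1271)
top yellow none
top red noneang.py:5: RuntimeWarning: Mean of empty slice.
  W=np.array([onz(c,u,v,z)[:2] for u,v in p]); ce=W.mean(0); e=np.linalg.svd(W-ce,full_matrices=False)[2][0]; e*=np.sign(e[0])
  ret = ret.dtype.type(ret / rcount)
```

Call:
apply_moves(rows=[0,0,-0.002,0,0,0,0,0,0,-0.004,0.001,0,0,0,0,0,-0.004,0.001,0,0,0])

```text
time_s: 5.5
position: [0.655, -0.0681, 0.1167]
orientation: [2.023, 1.565, -0.876]
ft_force: [4.2, -11.1, -2.5]
gripper_width: 0.0
```

Call:
apply_moves(rows=[0,0,0.02,0,0,0,0,0,-0.06,0.04,0,0,0,0,0,-0.1,0.09,0.05,0,0,0,0,-0.1,0.13,0.1,0,0,0,0,-0.1,0.17,0.14,0,0,0,0,-0.1,0.17,0.14,0,0,0])

```text
time_s: 6.25
position: [0.557, -0.2668, 0.2166]
orientation: [-2.198, 1.569, 1.181]
ft_force: [0.2, -0.6, -0.7]
gripper_width: 0.002
```

```bash
python3 - <<'E'
from ang import *
sent(0,-.004,.001);sent(-.1,.17,.14); show(); both()
c=cam("top"); cv2.imwrite("pics/top5.png",c["frame"][:,:,::-1])
E
```

```text
cmd [ 0.6538 -0.0657  0.1159 -1.329 ]
cmd [ 0.5585 -0.2643  0.2159 -1.329 ]
t 6.25 pos [ 0.557  -0.2668  0.2166] ang -1.3333 F [ 0.24 -0.58 -0.7 ] w 0.002 xax [ 0.001  0.001 -1.   ]
side yellow (106, array([ 0.6387, -0.0548]), 'axis', 1.26, 'bearing', 0.611, 'r', 0.0265)
side red (585, array([ 0.4904, -0.0723]), 'axis', 0.037, 'bearing', -3.123, 'r', 0.1266)
top yellow (12, array([ 0.6329, -0.0573]), 'axis', 0.569, 'bearing', 0.674, 'r', 0.0203)
top red (780, array([ 0.4872, -0.0743]), 'axis', 0.05, 'bearing', -3.108, 'r', 0.1299)
```

View pics/top5.png

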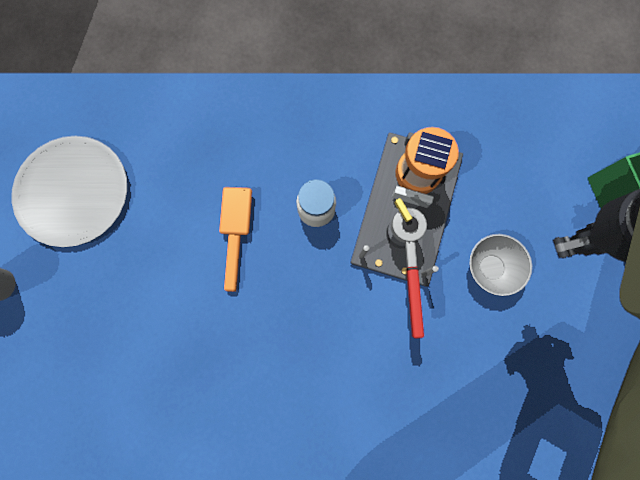

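```bash
python3 - <<'E'
from c import *
print(to(.472,-.077,.18,-1.52))
E
```

```text
[0.0359, -0.2025, 0.0392, 0.191]
```

Call:
apply_moves(rows=[0.045,0.0,-0.05,0.01,0.05,0,0,0.045,0.0,-0.1,0.02,0.1,0,0,0.045,0.02,-0.15,0.03,0.15,0,0,0.045,0.036,-0.2025,0.039,0.191,0,0,0.045,0.036,-0.2025,0.039,0.191,0,0])

```text
time_s: 7.02
position: [0.4702, -0.0727, 0.1779]
orientation: [-0.634, 1.566, 2.565]
ft_force: [-0.4, -0.6, 0.5]
gripper_width: 0.526
```

```bash
python3 - <<'E'
from ang import *
sent(.036,-.2025,.039,.191); show(); print(to(.472,-.077,.082,-1.52))
for n in("top","side"):
    c=cam(n); f=c["frame"]; f=f[190:390,320:520] if n=="top" else f[110:310,280:500]
    cv2.imwrite(f"pics/{n}6.png",cv2.resize(f,None,fx=3,fy=3)[:,:,::-1])
E
```

```text
cmd [ 0.4722 -0.077   0.1799 -1.52  ]
t 7.03 pos [ 0.4702 -0.0727  0.1779] ang -1.5139 F [-0.39 -0.57  0.55] w 0.526 xax [-0.004  0.003 -1.   ]
[0.0979, -0.0, 0.0002, -0.0]
```

View pics/top6.png

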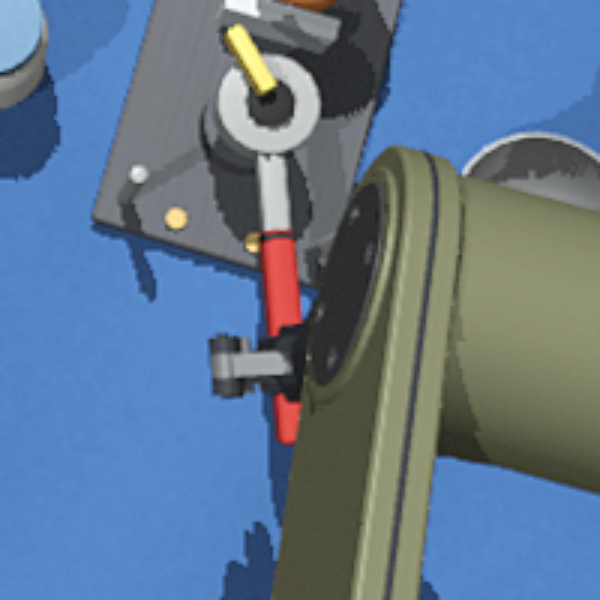

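View pics/side6.png

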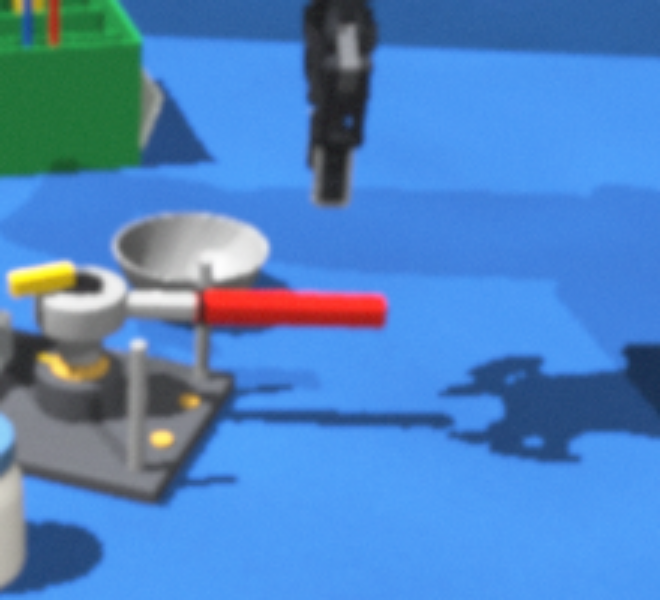

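Call:
apply_moves(rows=[0.045,0.0,0,0,0,0,0,0.045,0.03,0,0,0,0,0,0.045,0.06,0,0,0,0,0,0.045,0.08,0,0,0,0,0,0.045,0.085,0,0,0,0,0])

```text
time_s: 7.75
position: [0.472, -0.0778, 0.0943]
orientation: [-0.372, 1.569, 2.819]
ft_force: [-0.1, -0.3, -0.1]
gripper_width: 0.527
```

```bash
python3 - <<'E'
from ang import *
sent(.085,0,0); show(); both()
for n in("top","side"):
    c=cam(n); f=c["frame"]; f=f[190:390,320:520] if n=="top" else f[110:310,280:500]
    cv2.imwrite(f"pics/{n}7.png",cv2.resize(f,None,fx=3,fy=3)[:,:,::-1])
E
```

```text
cmd [ 0.4722 -0.077   0.0949 -1.52  ]
t 7.75 pos [ 0.472  -0.0778  0.0943] ang -1.5214 F [-0.07 -0.33 -0.14] w 0.527 xax [-0.002  0.001 -1.   ]
side yellow (110, array([ 0.6398, -0.0567]), 'axis', -0.994, 'bearing', 0.528, 'r', 0.0264)
side red (462, array([ 0.4976, -0.0724]), 'axis', 0.038, 'bearing', -3.121, 'r', 0.1194)
top yellow (17, array([ 0.637 , -0.0543]), 'axis', 0.585, 'bearing', 0.666, 'r', 0.0254)
top red (210, array([ 0.5254, -0.0702]), 'axis', -0.148, 'bearing', -3.139, 'r', 0.0916)
```

View pics/side7.png

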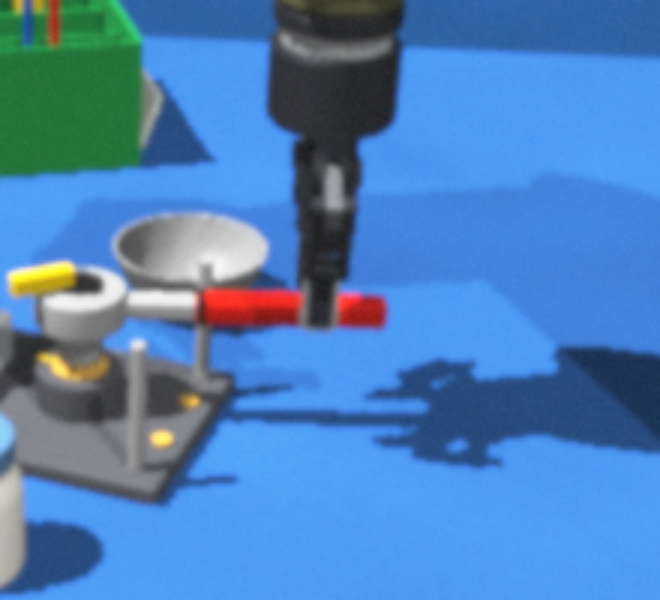

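```bash
cat >> c.py <<'E'
B=np.array([.617,-.070])
def arc(phis,z=None,r=.145,fin=None):
    for p in phis:
        print(round(p,3),to(B[0]-r*np.cos(p),B[1]-r*np.sin(p),st[2] if z is None else z,p-np.pi/2))
E
python3 - <<'E'
from c import *
sent(.013,0,0); arc(.0508-np.array([.03,.06,.1,.15,.2,.25,.3,.35,.4,.45]))
E
```

```text
cmd [ 0.4722 -0.077   0.0819 -1.52  ]
0.021 [-0.0, -0.004, -0.0, 0.03]
-0.009 [-0.0, -0.0083, -0.0002, 0.06]
-0.049 [-0.0, -0.0141, -0.0007, 0.1]
-0.099 [-0.0, -0.0213, -0.0016, 0.15]
-0.149 [-0.0, -0.0284, -0.0029, 0.2]
-0.199 [-0.0, -0.0355, -0.0045, 0.25]
-0.249 [-0.0, -0.0425, -0.0064, 0.3]
-0.299 [-0.0, -0.0494, -0.0088, 0.35]
-0.349 [-0.0, -0.0561, -0.0114, 0.4]
-0.399 [-0.0, -0.0627, -0.0144, 0.45]
```

Call:
apply_moves(rows=[0.045,0.007,0,0,0,0,0,0.028,0.013,0,0,0,0,0,0.028,0.013,0,0,0,0,0,0.028,0.013,0,0,0,0,0])

```text
time_s: 8.45
position: [0.4722, -0.0771, 0.0823]
orientation: [-0.146, 1.571, 3.047]
ft_force: [-0.4, 0.6, 0.4]
gripper_width: 0.331
```

Call:
apply_moves(rows=[0.028,0,-0.004,0,0.03,0,0,0.028,0,-0.0083,-0.0002,0.06,0,0,0.028,0,-0.0141,-0.0007,0.1,0,0,0.028,0,-0.0213,-0.0016,0.15,0,0])

```text
time_s: 8.95
position: [0.4728, -0.0563, 0.0826]
orientation: [1.832, 1.569, -1.41]
ft_force: [-0.3, -2.6, -0.5]
gripper_width: 0.327
```

```bash
python3 - <<'E'
from c import *
sent(0,-.0213,-.0016,.15); show(); arc(np.array([-.15,-.2,-.25,-.3,-.36,-.42,-.48,-.54,-.6,-.66]))
E
```

```text
cmd [ 0.4727 -0.0556  0.0819 -1.67  ]
t 8.95 pos [ 0.4728 -0.0563  0.0826] ang -1.6712 F [-0.26 -2.61 -0.47] w 0.327 xax [ 0.    -0.002 -1.   ]
-0.15 [-0.0, -0.0074, -0.0002, 0.0508]
-0.2 [-0.0, -0.0146, -0.0007, 0.1008]
-0.25 [-0.0, -0.0218, -0.0016, 0.1508]
-0.3 [-0.0, -0.0289, -0.0029, 0.2008]
-0.36 [-0.0, -0.0374, -0.0049, 0.2608]
-0.42 [-0.0, -0.0457, -0.0074, 0.3208]
-0.48 [-0.0, -0.0539, -0.0104, 0.3808]
-0.54 [-0.0, -0.0619, -0.0139, 0.4408]
-0.6 [-0.0, -0.0696, -0.0178, 0.5008]
-0.66 [-0.0, -0.0771, -0.0222, 0.5608]
```

Call:
apply_moves(rows=[0.028,0,-0.0074,-0.0002,0.051,0,0,0.028,0,-0.0146,-0.0007,0.101,0,0,0.028,0,-0.0218,-0.0016,0.151,0,0,0.028,0,-0.0289,-0.0029,0.201,0,0,0.028,0,-0.0374,-0.0049,0.261,0,0,0.028,0,-0.0457,-0.0074,0.321,0,0,0.028,0,-0.0539,-0.0104,0.381,0,0,0.028,0,-0.0619,-0.0139,0.441,0,0,0.028,0,-0.0696,-0.0178,0.501,0,0,0.028,0,-0.0771,-0.0222,0.561,0,0])

```text
time_s: 10.2
position: [0.5021, 0.0184, 0.0825]
orientation: [1.392, 1.569, -2.411]
ft_force: [-2.9, -2.5, 1.8]
gripper_width: 0.324
```

```bash
python3 - <<'E'
from ang import *
sent(0,-.0771,-.0222,.561); show(); both(); arc(np.array([-.70,-.74,-.78,-.80,-.82,-.84]))
for n in("top",):
    c=cam(n); f=c["frame"]; f=f[190:390,320:520]
    cv2.imwrite(f"pics/{n}8.png",cv2.resize(f,None,fx=3,fy=3)[:,:,::-1])
E
```

```text
cmd [ 0.5024  0.0189  0.0819 -2.231 ]
t 10.2 pos [0.5021 0.0184 0.0825] ang -2.2325 F [-2.89 -2.5   1.8 ] w 0.324 xax [-0.002 -0.001 -1.   ]
side yellow (122, array([ 0.6455, -0.0735]), 'axis', -0.881, 'bearing', -0.122, 'r', 0.0287)
side red (428, array([0.5108, 0.0119]), 'axis', -0.616, 'bearing', 2.485, 'r', 0.1341)
top yellow (20, array([ 0.6354, -0.0716]), 'axis', -0.223, 'bearing', -0.087, 'r', 0.0185)
top red (52, array([0.4696, 0.0372]), 'axis', 1.364, 'bearing', 2.513, 'r', 0.1823)
-0.7 [-0.0, -0.0058, -0.0001, 0.0398]
-0.74 [-0.0, -0.0116, -0.0004, 0.0798]
-0.78 [-0.0, -0.0174, -0.001, 0.1198]
-0.8 [-0.0, -0.0203, -0.0014, 0.1398]
-0.82 [-0.0, -0.0231, -0.0018, 0.1598]
-0.84 [-0.0, -0.026, -0.0023, 0.1798]
```

View pics/top8.png

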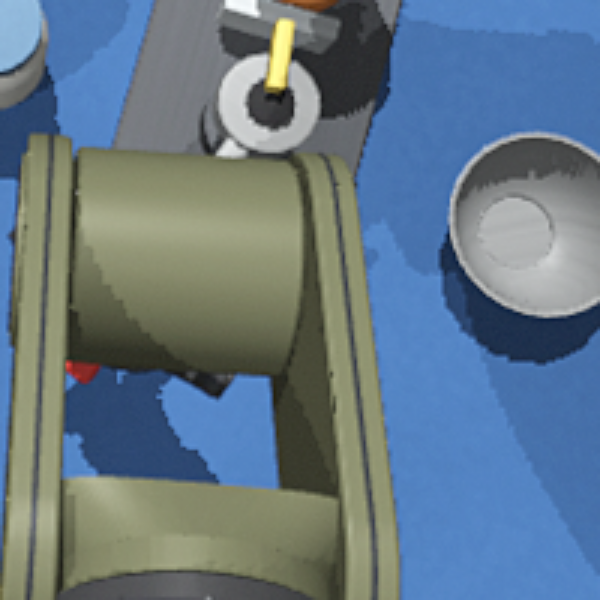

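Call:
apply_moves(rows=[0.028,0,-0.0058,-0.0001,0.04,0,0,0.028,0,-0.0116,-0.0004,0.08,0,0,0.028,0,-0.0174,-0.001,0.12,0,0,0.028,0,-0.0203,-0.0014,0.14,0,0,0.028,0,-0.0231,-0.0018,0.16,0,0])

```text
time_s: 10.98
position: [0.518, 0.0357, 0.0824]
orientation: [1.677, 1.571, -2.285]
ft_force: [-1.0, -0.2, 0.8]
gripper_width: 0.327
```

```bash
python3 - <<'E'
from ang import *
sent(0,-.0231,-.0018,.16); show(); both(("side",)); arc(np.array([-.8,-.77,-.74,-.7,-.66,-.61,-.56,-.51,-.46,-.41]))
E
```

```text
cmd [ 0.518   0.036   0.0819 -2.391 ]
t 10.97 pos [0.518  0.0357 0.0824] ang -2.3915 F [-1.03 -0.19  0.76] w 0.327 xax [-0. -0. -1.]
side yellow (101, array([ 0.6466, -0.0784]), 'axis', -0.886, 'bearing', -0.277, 'r', 0.0308)
side red (332, array([0.5132, 0.0399]), 'axis', -0.701, 'bearing', 2.328, 'r', 0.1512)
-0.8 [-0.0, 0.0029, -0.0001, -0.0202]
-0.77 [-0.0, 0.0072, -0.0002, -0.0502]
-0.74 [-0.0, 0.0116, -0.0005, -0.0802]
-0.7 [-0.0, 0.0173, -0.0011, -0.1202]
-0.66 [-0.0, 0.0231, -0.0019, -0.1602]
-0.61 [-0.0, 0.0302, -0.0032, -0.2102]
-0.56 [-0.0, 0.0372, -0.0049, -0.2602]
-0.51 [-0.0, 0.0442, -0.007, -0.3102]
-0.46 [-0.0, 0.051, -0.0093, -0.3602]
-0.41 [-0.0, 0.0578, -0.0121, -0.4102]
```

Call:
apply_moves(rows=[0.028,0,0.0029,-0.0001,-0.02,0,0,0.028,0,0.0072,-0.0002,-0.05,0,0,0.028,0,0.0116,-0.0005,-0.08,0,0,0.028,0,0.0173,-0.0011,-0.12,0,0])

```text
time_s: 11.52
position: [0.5061, 0.0232, 0.0824]
orientation: [-1.86, 1.57, 0.583]
ft_force: [2.8, 1.5, -0.2]
gripper_width: 0.329
```

Call:
apply_moves(rows=[0.028,0,0.0058,-0.0001,-0.04,0,0,0.028,0,0.0116,-0.0005,-0.08,0,0])

```text
time_s: 11.78
position: [0.4994, 0.0145, 0.0824]
orientation: [-1.856, 1.568, 0.667]
ft_force: [3.0, 3.4, -2.7]
gripper_width: 0.325
```

```bash
python3 - <<'E'
from ang import *
sent(0,.0173,-.0011,-.12);sent(0,.0116,-.0005,-.08); show(); both(("side",)); arc(np.array([-.57,-.52,-.46,-.4,-.34,-.28,-.22,-.16,-.10,-.04]))
E
```

```text
cmd [ 0.5061  0.0234  0.0819 -2.271 ]
cmd [ 0.499   0.0142  0.0819 -2.191 ]
t 11.78 pos [0.4994 0.0145 0.0824] ang -2.1894 F [ 2.98  3.4  -2.72] w 0.325 xax [ 0.002  0.002 -1.   ]
side yellow (120, array([ 0.6445, -0.0733]), 'axis', -0.902, 'bearing', -0.119, 'r', 0.0277)
side red (458, array([0.517 , 0.0127]), 'axis', -0.653, 'bearing', 2.451, 'r', 0.1298)
-0.57 [-0.0, 0.0073, -0.0001, -0.0502]
-0.52 [-0.0, 0.0145, -0.0007, -0.1002]
-0.46 [-0.0, 0.0231, -0.0018, -0.1602]
-0.4 [-0.0, 0.0317, -0.0034, -0.2202]
-0.34 [-0.0, 0.0401, -0.0056, -0.2802]
-0.28 [-0.0, 0.0484, -0.0083, -0.3402]
-0.22 [-0.0, 0.0565, -0.0114, -0.4002]
-0.16 [-0.0, 0.0644, -0.015, -0.4602]
-0.1 [-0.0, 0.0721, -0.0191, -0.5202]
-0.04 [-0.0, 0.0795, -0.0237, -0.5802]
```

Call:
apply_moves(rows=[0.028,0,0.0073,-0.0001,-0.05,0,0,0.028,0,0.0145,-0.0007,-0.1,0,0,0.028,0,0.0231,-0.0018,-0.16,0,0])

```text
time_s: 12.2
position: [0.4875, -0.0053, 0.0824]
orientation: [-2.027, 1.568, 0.657]
ft_force: [3.9, 4.6, -3.0]
gripper_width: 0.333
```

Call:
apply_moves(rows=[0.028,0,0.0087,-0.0003,-0.06,0,0,0.028,0,0.0173,-0.0011,-0.12,0,0,0.028,0,0.0259,-0.0024,-0.18,0,0,0.028,0,0.0344,-0.0042,-0.24,0,0,0.028,0,0.0428,-0.0065,-0.3,0,0])

```text
time_s: 12.82
position: [0.4743, -0.0465, 0.0825]
orientation: [-2.236, 1.568, 0.747]
ft_force: [4.7, 4.0, -1.9]
gripper_width: 0.327
```

```bash
python3 - <<'E'
from ang import *
sent(0,.0231,-.0018,-.16);sent(0,.0428,-.0065,-.3); show(); both(("side",)); arc(np.array([-.1,-.04,.02,.08,.14,.19,.23,.26,.29]))
E
```

```text
cmd [ 0.4871 -0.0056  0.0819 -2.031 ]
cmd [ 0.4739 -0.0469  0.0819 -1.731 ]
t 12.82 pos [ 0.4743 -0.0465  0.0825] ang -1.7295 F [ 4.65  4.01 -1.92] w 0.327 xax [ 0.002  0.002 -1.   ]
side yellow (100, array([ 0.6441, -0.0653]), 'axis', -0.769, 'bearing', 0.172, 'r', 0.0275)
side red (475, array([ 0.4978, -0.0427]), 'axis', -0.245, 'bearing', 2.916, 'r', 0.1223)
-0.1 [-0.0, 0.0087, -0.0002, -0.0602]
-0.04 [-0.0, 0.0174, -0.001, -0.1202]
0.02 [-0.0, 0.026, -0.0023, -0.1802]
0.08 [-0.0, 0.0345, -0.0041, -0.2402]
0.14 [-0.0, 0.0429, -0.0065, -0.3002]
0.19 [-0.0, 0.0498, -0.0088, -0.3502]
0.23 [-0.0, 0.0552, -0.0109, -0.3902]
0.26 [-0.0, 0.0592, -0.0126, -0.4202]
0.29 [-0.0, 0.0631, -0.0144, -0.4502]
```

Call:
apply_moves(rows=[0.028,0,0.0087,-0.0002,-0.06,0,0,0.028,0,0.0174,-0.001,-0.12,0,0,0.028,0,0.026,-0.0023,-0.18,0,0,0.028,0,0.0345,-0.0041,-0.24,0,0,0.028,0,0.0429,-0.0065,-0.3,0,0])

```text
time_s: 13.5
position: [0.4737, -0.0896, 0.0824]
orientation: [-2.139, 1.568, 1.143]
ft_force: [2.7, 5.6, -0.8]
gripper_width: 0.326
```

Call:
apply_moves(rows=[0.028,0,0.0058,-0.0001,-0.04,0,0,0.028,0,0.0116,-0.0005,-0.08,0,0,0.028,0,0.0159,-0.0009,-0.11,0,0])

```text
time_s: 13.88
position: [0.4768, -0.1051, 0.0824]
orientation: [-2.045, 1.568, 1.346]
ft_force: [2.0, 5.0, 0.7]
gripper_width: 0.329
```

```bash
python3 - <<'E'
from ang import *
sent(0,.0429,-.0065,-.3);sent(0,.0159,-.0009,-.11); show(); both(("side",)); arc(np.array([.22,.18,.12]))
for n in("side",):
    c=cam(n); f=c["frame"]; f=f[110:310,200:460]
    cv2.imwrite(f"pics/{n}9.png",cv2.resize(f,None,fx=3,fy=3)[:,:,::-1])
E
```

```text
cmd [ 0.4735 -0.0902  0.0819 -1.431 ]
cmd [ 0.4766 -0.1059  0.0819 -1.321 ]
t 13.88 pos [ 0.4768 -0.1051  0.0824] ang -1.3214 F [2.   5.03 0.74] w 0.329 xax [ 0.001  0.002 -1.   ]
side yellow (102, array([ 0.6388, -0.057 ]), 'axis', -0.865, 'bearing', 0.538, 'r', 0.0254)
side red (424, array([ 0.4974, -0.0919]), 'axis', 0.241, 'bearing', -2.96, 'r', 0.1216)
0.22 [-0.0, -0.0044, 0.0, 0.0298]
0.18 [-0.0, -0.0101, -0.0003, 0.0698]
0.12 [-0.0, -0.0188, -0.0012, 0.1298]
```

View pics/side9.png

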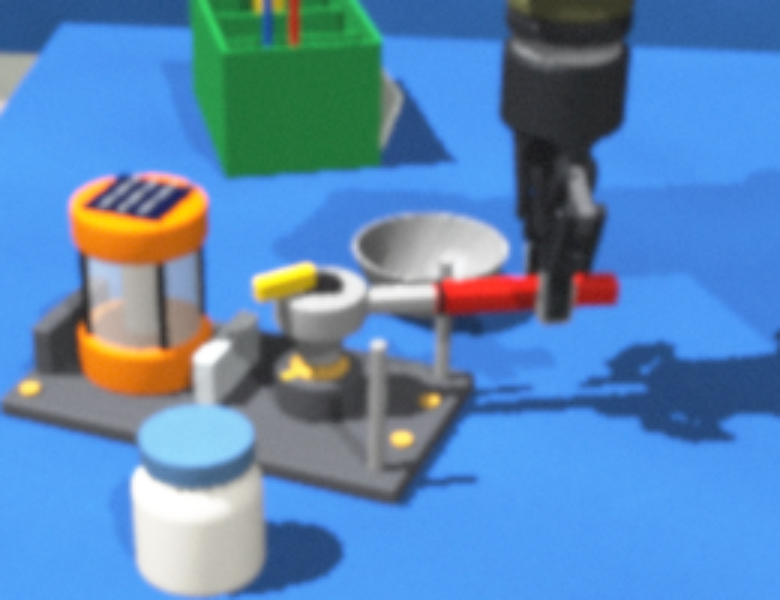

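```bash
python3 - <<'E'
from ang import *
arc(np.array([.22,.19,.15,.1,.04,-.03,-.1,-.17,-.24,-.3]))
sent(0,-.0778,-.0231,.55);print(st[3]+np.pi/2)
arc(np.array([-.36,-.42,-.48,-.54,-.6,-.65,-.68,-.7]))
E
```

```text
0.22 [-0.0, -0.0044, 0.0, 0.0298]
0.19 [-0.0, -0.0087, -0.0002, 0.0598]
0.15 [-0.0, -0.0145, -0.0007, 0.0998]
0.1 [-0.0, -0.0217, -0.0016, 0.1498]
0.04 [-0.0, -0.0302, -0.0031, 0.2098]
-0.03 [-0.0, -0.0401, -0.0056, 0.2798]
-0.1 [-0.0, -0.0497, -0.0087, 0.3498]
-0.17 [-0.0, -0.0591, -0.0125, 0.4198]
-0.24 [-0.0, -0.0682, -0.017, 0.4898]
-0.3 [-0.0, -0.0758, -0.0213, 0.5498]
cmd [ 0.4797 -0.0248  0.0819 -1.871 ]
-0.3002471321357567
-0.36 [-0.0, -0.006, 0.0002, 0.0598]
-0.42 [-0.0, -0.0147, -0.0006, 0.1198]
-0.48 [-0.0, -0.0233, -0.0018, 0.1798]
-0.54 [-0.0, -0.0318, -0.0037, 0.2398]
-0.6 [-0.0, -0.0402, -0.006, 0.2998]
-0.65 [-0.0, -0.0471, -0.0083, 0.3498]
-0.68 [-0.0, -0.0511, -0.0098, 0.3798]
-0.7 [-0.0, -0.0538, -0.0109, 0.3998]
```

Call:
apply_moves(rows=[0.028,0,-0.0044,0,0.03,0,0,0.028,0,-0.0087,-0.0002,0.06,0,0,0.028,0,-0.0145,-0.0007,0.1,0,0,0.028,0,-0.0217,-0.0016,0.15,0,0,0.028,0,-0.0302,-0.0031,0.21,0,0,0.028,0,-0.0401,-0.0056,0.28,0,0,0.028,0,-0.0497,-0.0087,0.35,0,0,0.028,0,-0.0591,-0.0125,0.42,0,0,0.028,0,-0.0682,-0.017,0.49,0,0,0.028,0,-0.0758,-0.0213,0.55,0,0])

```text
time_s: 15.22
position: [0.4779, -0.0275, 0.0822]
orientation: [1.208, 1.569, -2.236]
ft_force: [-0.6, -1.3, 0.5]
gripper_width: 0.326
```

```bash
python3 - <<'E'
from ang import *
st[:]=[.47661,-.10593,.0819,-1.321]; sent(0,-.0758,-.0213,.55); show()
arc(np.array([-.36,-.42,-.48,-.54,-.6,-.65,-.68,-.7]))
E
```

```text
cmd [ 0.4785 -0.0272  0.0819 -1.871 ]
t 15.22 pos [ 0.4779 -0.0275  0.0822] ang -1.8732 F [-0.55 -1.27  0.53] w 0.326 xax [-0.001 -0.002 -1.   ]
-0.36 [-0.0, -0.0087, -0.0002, 0.0598]
-0.42 [-0.0, -0.0174, -0.001, 0.1198]
-0.48 [-0.0, -0.026, -0.0023, 0.1798]
-0.54 [-0.0, -0.0345, -0.0041, 0.2398]
-0.6 [-0.0, -0.0429, -0.0064, 0.2998]
-0.65 [-0.0, -0.0498, -0.0087, 0.3498]
-0.68 [-0.0, -0.0538, -0.0103, 0.3798]
-0.7 [-0.0, -0.0565, -0.0114, 0.3998]
```

Call:
apply_moves(rows=[0.028,0,-0.0087,-0.0002,0.06,0,0,0.028,0,-0.0174,-0.001,0.12,0,0,0.028,0,-0.026,-0.0023,0.18,0,0,0.028,0,-0.0345,-0.0041,0.24,0,0,0.028,0,-0.0429,-0.0064,0.3,0,0,0.028,0,-0.0498,-0.0087,0.35,0,0,0.028,0,-0.0538,-0.0103,0.38,0,0,0.028,0,-0.0565,-0.0114,0.4,0,0])

```text
time_s: 16.23
position: [0.5056, 0.0231, 0.0821]
orientation: [1.251, 1.569, -2.592]
ft_force: [-2.0, -2.3, 1.0]
gripper_width: 0.329
```

```bash
python3 - <<'E'
from ang import *
sent(0,-.0565,-.0114,.4); show(); both(("side",))
arc(np.array([-.68,-.64,-.60,-.56,-.52,-.48,-.44,-.4]))
E
```

```text
cmd [ 0.5061  0.0234  0.0819 -2.271 ]
t 16.23 pos [0.5056 0.0231 0.0821] ang -2.2717 F [-1.96 -2.28  0.98] w 0.329 xax [-0.001 -0.001 -1.   ]
side yellow (115, array([ 0.647 , -0.0765]), 'axis', -0.737, 'bearing', -0.213, 'r', 0.0307)
side red (391, array([0.5114, 0.0186]), 'axis', -0.629, 'bearing', 2.444, 'r', 0.1378)
-0.68 [-0.0, 0.0029, -0.0, -0.0202]
-0.64 [-0.0, 0.0087, -0.0002, -0.0602]
-0.6 [-0.0, 0.0145, -0.0007, -0.1002]
-0.56 [-0.0, 0.0202, -0.0014, -0.1402]
-0.52 [-0.0, 0.0259, -0.0023, -0.1802]
-0.48 [-0.0, 0.0316, -0.0035, -0.2202]
-0.44 [-0.0, 0.0373, -0.0049, -0.2602]
-0.4 [-0.0, 0.0428, -0.0065, -0.3002]
```

Call:
apply_moves(rows=[0.028,0,0.0029,0,-0.02,0,0,0.028,0,0.0087,-0.0002,-0.06,0,0,0.028,0,0.0145,-0.0007,-0.1,0,0,0.028,0,0.0202,-0.0014,-0.14,0,0,0.028,0,0.0259,-0.0023,-0.18,0,0])

```text
time_s: 16.9
position: [0.4917, 0.0023, 0.0826]
orientation: [-2.029, 1.568, 0.593]
ft_force: [2.6, 4.5, -1.5]
gripper_width: 0.321
```

Call:
apply_moves(rows=[0.028,0,0.0058,-0.0001,-0.04,0,0,0.028,0,0.0116,-0.0005,-0.08,0,0,0.028,0,0.0159,-0.0009,-0.11,0,0,0.028,0,0.0188,-0.0012,-0.13,0,0])

```text
time_s: 17.4
position: [0.4834, -0.0146, 0.0825]
orientation: [-2.185, 1.568, 0.567]
ft_force: [3.9, 4.3, -2.4]
gripper_width: 0.328
```

```bash
python3 - <<'E'
from ang import *
sent(0,.0259,-.0023,-.18);sent(0,.0188,-.0012,-.13); show(); both(("side",));print(st[3]+np.pi/2)
arc(np.array([-.37,-.35,-.33,-.31,-.29,-.27,-.25]))
E
```

```text
cmd [ 0.4912  0.0021  0.0819 -2.091 ]
cmd [ 0.4829 -0.0148  0.0819 -1.961 ]
t 17.4 pos [ 0.4834 -0.0146  0.0825] ang -1.9605 F [ 3.86  4.3  -2.39] w 0.328 xax [ 0.002  0.001 -1.   ]
side yellow (101, array([ 0.6457, -0.0713]), 'axis', -0.742, 'bearing', -0.045, 'r', 0.0287)
side red (477, array([ 0.5048, -0.0153]), 'axis', -0.462, 'bearing', 2.688, 'r', 0.1248)
-0.3902036732051033
-0.37 [-0.0, 0.003, -0.0001, -0.0202]
-0.35 [-0.0, 0.0058, -0.0002, -0.0402]
-0.33 [-0.0, 0.0087, -0.0003, -0.0602]
-0.31 [-0.0, 0.0116, -0.0005, -0.0802]
-0.29 [-0.0, 0.0145, -0.0008, -0.1002]
-0.27 [-0.0, 0.0174, -0.0011, -0.1202]
-0.25 [-0.0, 0.0203, -0.0015, -0.1402]
```

Call:
apply_moves(rows=[0.028,0,0.003,-0.0001,-0.02,0,0,0.028,0,0.0058,-0.0002,-0.04,0,0,0.028,0,0.0087,-0.0003,-0.06,0,0])

```text
time_s: 17.82
position: [0.4803, -0.0228, 0.0825]
orientation: [-2.286, 1.569, 0.526]
ft_force: [4.0, 4.3, -2.2]
gripper_width: 0.329
```

Call:
apply_moves(rows=[0.028,0,0.0015,0,-0.01,0,0,0.028,0,0.0029,0,-0.02,0,0])

```text
time_s: 18.08
position: [0.4793, -0.0256, 0.0826]
orientation: [-2.459, 1.569, 0.373]
ft_force: [3.7, 3.5, -2.6]
gripper_width: 0.33
```

Call:
apply_moves(rows=[0.028,0,0.0015,0,-0.01,0,0,0.028,0,0.0029,0,-0.02,0,0])

```text
time_s: 18.32
position: [0.4785, -0.0284, 0.0826]
orientation: [-2.49, 1.569, 0.362]
ft_force: [3.9, 3.9, -1.7]
gripper_width: 0.328
```

Call:
apply_moves(rows=[0.028,0,0.0015,0,-0.01,0,0,0.028,0,0.0029,0,-0.02,0,0])

```text
time_s: 18.58
position: [0.4777, -0.0312, 0.0826]
orientation: [-2.541, 1.569, 0.33]
ft_force: [3.7, 4.2, -1.7]
gripper_width: 0.328
```

Call:
apply_moves(rows=[0.028,0,0.0015,0,-0.01,0,0,0.028,0,0.0029,0,-0.02,0,0])

```text
time_s: 18.82
position: [0.477, -0.0339, 0.0826]
orientation: [-2.53, 1.569, 0.361]
ft_force: [3.9, 3.9, -2.0]
gripper_width: 0.328
```

Call:
apply_moves(rows=[0.028,0,0.0015,0,-0.01,0,0,0.028,0,0.0029,0,-0.02,0,0])

```text
time_s: 19.08
position: [0.4766, -0.0359, 0.0826]
orientation: [-2.122, 1.567, 0.789]
ft_force: [5.8, 8.8, -2.7]
gripper_width: 0.329
```

Call:
apply_moves(rows=[0.028,0,0.001,0,-0.007,0,0])

```text
time_s: 19.2
position: [0.4765, -0.0365, 0.0826]
orientation: [-2.07, 1.566, 0.848]
ft_force: [5.7, 10.1, -3.2]
gripper_width: 0.329
```

```bash
cat >> c.py <<'E'
def ftan(n=1):
    s=ctrl.get_state(); R=Ro.from_euler("xyz",s["orientation"]).as_matrix(); d=s["position"][:2]-B; r=np.hypot(*d); e=d/r; t=np.array([e[1],-e[0]])  # opposite to ccw
    F=s["ft_force"]; print("tang",round(F[:2]@t,2),"radial",round(F[:2]@e,2),"z",round(F[2],2),"r",round(r,4),"torque/.145",round((F[:2]@t)*r/.145,2))
E
python3 -c "
from c import *
sent(0,.0087,-.0003,-.06)
for i in range(6): sent(0,.0029,0,-.02)
sent(0,.001,0,-.007); show(); ftan()"
```

```text
cmd [ 0.4798 -0.023   0.0819 -1.901 ]
cmd [ 0.4789 -0.0257  0.0819 -1.881 ]
cmd [ 0.478  -0.0285  0.0819 -1.861 ]
cmd [ 0.4772 -0.0313  0.0819 -1.841 ]
cmd [ 0.4764 -0.0341  0.0819 -1.821 ]
cmd [ 0.4757 -0.0369  0.0819 -1.801 ]
cmd [ 0.475  -0.0397  0.0819 -1.781 ]
cmd [ 0.4748 -0.0407  0.0819 -1.774 ]
t 19.2 pos [ 0.4765 -0.0365  0.0826] ang -1.7951 F [ 5.74 10.05 -3.19] w 0.329 xax [ 0.003  0.004 -1.   ]
tang 11.11 radial -3.25 z -3.19 r 0.1445 torque/.145 11.07
```

Call:
apply_moves(rows=[0.028,0,0.001,0,-0.007,0,0,0.028,0,0.001,0,-0.007,0,0])

```text
time_s: 19.45
position: [0.4763, -0.0372, 0.0826]
orientation: [-2.035, 1.565, 0.889]
ft_force: [6.2, 10.7, -2.0]
gripper_width: 0.329
```

```bash
python3 -c "
from c import *
st[:]=[.4757,-.0369,.0819,-1.801];sent(0,.001,0,-.007);sent(0,.001,0,-.007); show(); ftan()"
```

```text
cmd [ 0.4755 -0.0379  0.0819 -1.794 ]
cmd [ 0.4753 -0.0388  0.0819 -1.787 ]
t 19.45 pos [ 0.4763 -0.0372  0.0826] ang -1.7883 F [ 6.25 10.74 -2.01] w 0.329 xax [ 0.003  0.004 -1.   ]
tang 11.88 radial -3.65 z -2.01 r 0.1445 torque/.145 11.84
```

Call:
apply_moves(rows=[0.028,0,0.001,0,-0.007,0,0,0.028,0,0.002,0,-0.014,0,0,0.028,0,0.002,0,-0.014,0,0])

```text
time_s: 19.82
position: [0.4761, -0.0384, 0.0826]
orientation: [-1.978, 1.564, 0.96]
ft_force: [7.0, 13.4, -3.1]
gripper_width: 0.331
```

```bash
python3 -c "
from c import *
sent(0,.002,0,-.014); show(); ftan()"
```

```text
cmd [ 0.4748 -0.0408  0.0819 -1.773 ]
t 19.82 pos [ 0.4761 -0.0384  0.0826] ang -1.7748 F [ 6.99 13.43 -3.09] w 0.331 xax [ 0.004  0.006 -1.   ]
tang 14.63 radial -3.89 z -3.09 r 0.1444 torque/.145 14.57
```

Call:
apply_moves(rows=[0.028,0,0.0003,0,-0.002,0,0,0.028,0,0.0003,0,-0.002,0,0,0.028,0,0.0003,0,-0.002,0,0,0.028,0,0.0003,0,-0.002,0,0])

```text
time_s: 20.32
position: [0.4761, -0.0385, 0.0826]
orientation: [-1.969, 1.563, 0.97]
ft_force: [8.1, 14.4, -3.0]
gripper_width: 0.327
```

```bash
python3 -c "
from c import *
sent(0,.0003,0,-.002); show(); ftan()"
```

```text
cmd [ 0.4748 -0.0411  0.0819 -1.771 ]
t 20.32 pos [ 0.4761 -0.0385  0.0826] ang -1.7727 F [ 8.14 14.41 -3.03] w 0.327 xax [ 0.004  0.006 -1.   ]
tang 15.83 radial -4.8 z -3.03 r 0.1444 torque/.145 15.76
```

Call:
apply_moves(rows=[0.028,0,0,0,0,0,0,0.028,0,0,0,0,0,0,0.028,0,0,0,0,0,0,0.028,0,0,0,0,0,0,0.028,0,0,0,0,0,0,0.028,0,0,0,0,0,0,0.028,0,0,0,0,0,0,0.028,0,0,0,0,0,0])

```text
time_s: 21.32
position: [0.4761, -0.0385, 0.0826]
orientation: [-1.961, 1.563, 0.978]
ft_force: [8.5, 14.2, -4.5]
gripper_width: 0.327
```

```bash
python3 -c "
from ang import *
show(); ftan(); both(('side',)); arc([-.21,-.22,-.24])
c=cam('side'); cv2.imwrite('pics/side10.png',cv2.resize(c['frame'][110:310,200:460],None,fx=3,fy=3)[:,:,::-1])"
```

```text
t 21.32 pos [ 0.4761 -0.0385  0.0826] ang -1.7728 F [ 8.54 14.19 -4.45] w 0.327 xax [ 0.004  0.006 -1.   ]
tang 15.71 radial -5.25 z -4.45 r 0.1444 torque/.145 15.65
side yellow (102, array([ 0.6429, -0.0652]), 'axis', -0.745, 'bearing', 0.183, 'r', 0.0263)
side red (473, array([ 0.4991, -0.0358]), 'axis', -0.3, 'bearing', 2.859, 'r', 0.1228)
-0.21 [-0.0, -0.0014, -0.0002, 0.0098]
-0.22 [-0.0, -0.0028, -0.0002, 0.0198]
-0.24 [-0.0, -0.0057, -0.0003, 0.0398]
```

Call:
apply_moves(rows=[0.028,0,-0.0015,0,0,0,0,0.028,0,-0.003,0,0,0,0,0.028,0,-0.005,0,0.02,0,0,0.028,0,-0.007,0,0.02,0,0,0.04,0,-0.008,0,0.02,0,0,0.04,0,-0.008,0,0.02,0,0])

```text
time_s: 22.18
position: [0.4759, -0.0337, 0.0822]
orientation: [0.853, 1.57, -2.508]
ft_force: [0.6, 0.3, -0.4]
gripper_width: 0.472
```

```bash
python3 -c "
from ang import *
sent(0,-.008,0,.02);show(); ftan(); both(('side',))
c=cam('side'); cv2.imwrite('pics/side11.png',cv2.resize(c['frame'][110:310,200:460],None,fx=3,fy=3)[:,:,::-1])"
```

```text
cmd [ 0.4764 -0.0333  0.0819 -1.791 ]
t 22.18 pos [ 0.4759 -0.0337  0.0822] ang -1.7907 F [ 0.58  0.31 -0.38] w 0.472 xax [-0.001 -0.001 -1.   ]
tang 0.45 radial -0.49 z -0.38 r 0.1457 torque/.145 0.45
side yellow (103, array([ 0.6452, -0.068 ]), 'axis', -0.753, 'bearing', 0.071, 'r', 0.0283)
side red (476, array([ 0.5006, -0.0302]), 'axis', -0.345, 'bearing', 2.812, 'r', 0.123)
```

View pics/side11.png

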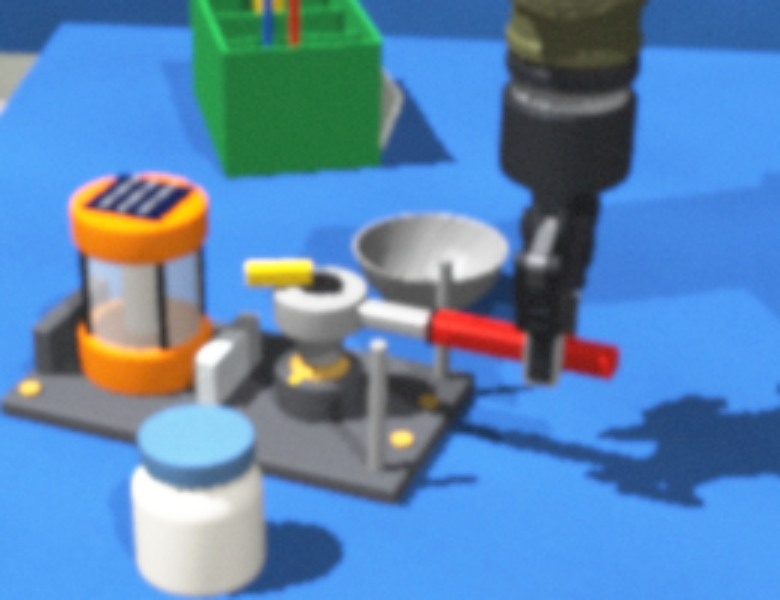

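Force is back to zero with the handle free between the fingers. Lift straight up.

Call:
apply_moves(rows=[0.045,-0.01,0,0,0,0,0,0.045,-0.03,0,0,0,0,0,0.045,-0.07,0,0,0,0,0,0.045,-0.12,0,0,0,0,0,0.045,-0.16,0,0,0,0,0,0.045,-0.16,0.05,0.05,0,0,0,0.045,-0.16,0.11,0.06,0,0,0,0.045,-0.16,0.17,0.06,0,0,0,0.045,-0.16,0.23,0.06,0,0,0,0.045,-0.16,0.23,0.06,0,0,0,0.045,-0.16,0.23,0.06,0,0,0])

```text
time_s: 23.65
position: [0.3673, -0.2447, 0.2427]
orientation: [-2.456, 1.57, 0.464]
ft_force: [-0.3, -0.4, -0.2]
gripper_width: 0.524
```

```bash
python3 -c "
from ang import *
show(); both()
c=cam('top'); cv2.imwrite('pics/top12.png',c['frame'][:,:,::-1])"
```

```text
t 23.65 pos [ 0.3673 -0.2447  0.2427] ang -1.792 F [-0.32 -0.38 -0.16] w 0.524 xax [ 0.  0. -1.]
side yellow (95, array([ 0.6421, -0.065 ]), 'axis', 0.057, 'bearing', 0.197, 'r', 0.0256)
side red (614, array([ 0.4951, -0.028 ]), 'axis', -0.342, 'bearing', 2.81, 'r', 0.1289)
top yellow (13, array([ 0.64  , -0.0632]), 'axis', 0.193, 'bearing', 0.287, 'r', 0.024)
top red (738, array([ 0.4927, -0.0298]), 'axis', -0.298, 'bearing', 2.829, 'r', 0.1306)
```

View pics/top12.png

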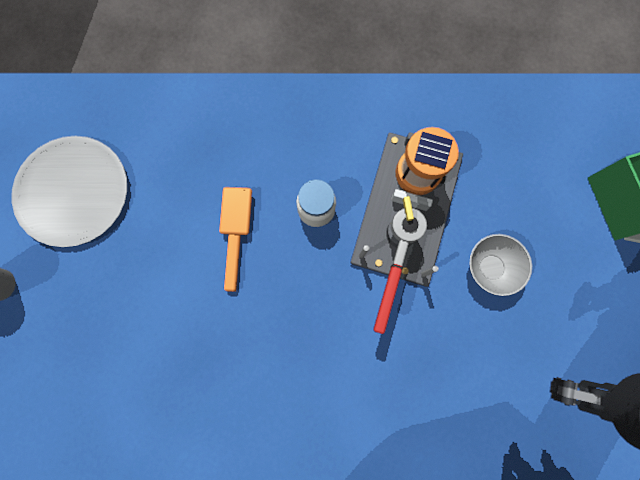

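```bash
python3 -c "
from plant import ctrl
print(ctrl.hand_in())"
```

```text
the job is handed in; nothing more can be done
None
```

The clamp is freed: the lever is on its loosening side, the bolt is against its stop, and the job is handed in. The robot's clock read about 23.7 s, against the 64 s limit.

- **Lever:** I pushed it over with the closed fingertips until the ratchet began to turn with it. In the last top view it sits about 0.49 rad counter-clockwise of the ratchet's +x. The nominal end is 0.45, so it is fully over within measuring error.
- **Swings:** I straddled the grip with open fingers and never clamped it. I swung it clockwise idle (about 2–4 N), then counter-clockwise with the bolt turning (about 5–6 N), and did this twice. Both swings stayed short of the pins.
- **Stop:** In the second counter-clockwise swing the force rose steadily with the handle about 0.55 rad short of the pin. I judged this to be the stop. Adding up the handle's travel gives roughly 1.2 rad of bolt turn, which fits 1.25. I could not see the bolt angle directly.
- **Lean:** I held about 15.7 N sideways at the grip for at least 1 s (readings 14.6 to 15.8 N, about 17 N in total).
- **Force limit:** The highest force I read on the ratchet was about 17 N. Forces were only read at the end of each move call, so short peaks in between were not seen.
- **Release:** The force fell to zero, the fingers opened and lifted clear, and the ratchet is still on the bolt. The handle sprang back about 0.05 rad.
- **Bowl, jar and hairbrush:** They look unmoved between the first and last top views; I compared them by eye.

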